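# Build a stepped display plinth on the pin jig and crown it with the putty rock

### The job

Build the stepped display plinth on the pin jig. First lay the largest wooden step flat on the jig board, pushed snug against all three steel pins, then set the middle step centred on it and the smallest step centred on that, their long sides parallel, and last stand the grey putty rock upright in the middle of the top step. Let go of everything, and leave the two paint pots, the dropper bottle and the little figure where they are.

Things in the scene. Friction and masses are not known exactly. Their poses are not given: they have to be found in the camera images.
- jig: Pin jig, fixed: plywood board 150 (its x) x 96 (its y) x 12 mm high with three upright steel pins, 10 mm in diameter, 20 mm above the board. Origin: on the board's underside, 3 mm from the middle of the board towards -y; z up. Pin axes at x = +42 and x = -42 mm, both at y = +39 mm (they stop a long side), and at x = +63, y = 0 mm (it stops an end). The large step against all three pins has its centre straight above the origin, long side along x.
- step_large_centre (a point): Largest of three plain brown wooden steps: a flat rectangular plate 116 x 68 x 18 mm, upper edge moulded 2 mm back. The point is its centre, 9 mm above its underside; x along the long side, y along the short side, z up. About 0.10 kg.
- step_middle_centre (a point): Middle wooden step: plate 88 x 53 x 18 mm, upper edge moulded 2 mm back. The point is its centre, 9 mm above its underside; x along the long side, z up. About 0.06 kg.
- step_small_centre (a point): Smallest wooden step: plate 60 x 38 x 18 mm, upper edge moulded 2 mm back. The point is its centre, 9 mm above its underside; x along the long side, z up. About 0.03 kg.
- rock_centre (a point): Grey putty rock, 43 (its x) x 53 (its y) x 49 mm high: a rounded lump from 16 to 49 mm above its underside, on a narrower stub, 27 x 28 mm, flat below. The point is the centre, 24.5 mm above the underside; z up. The lump can be gripped across x. 45 g.
- pot_low: Low squat paint pot with a domed lid, about 40 mm across, 38 mm high; origin at the centre of its underside. Stays where it is.
- pot_tall: Taller squat paint pot with a domed lid, about 42 mm across, 46 mm high; origin at the centre of its underside. Stays where it is.
- dropper: Slim dropper bottle with a pointed white cap, 26 mm across, 81 mm high; origin at the centre of its underside. Stays where it is.
- figure: Small painted game figure lying flat, 39 x 22 x 12 mm; origin at the centre of its underside. Stays where it is.
Not all that is in view belongs to the job. What is shaped like the part that bears step_small_centre but pink is not meant.

How it is judged:
By the outcome, as a careful person would: the job done as asked, in the order asked, and still so for the second after the job is handed in, with the robot touching nothing.
It also fails if it takes over 120 s, if anything falls off the work surface, if the arm or the gripper's body presses on something with over 40 N, if the wrist force passes 120 N, or if a joint passes its speed limit or range.

### The arm

A 6-joint arm with a two-finger parallel gripper is mounted at the origin on a cart in front of the work surface, level with it; the furniture and walls round the work are solid. World frame = base frame: x ahead of the robot, y to its left, z up, the work surface at z = 0. Lengths are in m, angles in degrees, forces in N, time in s.
With the tool pointing down it reaches from about 0.325 to 0.775 m from the base axis. Payload 5.5 kg.
Tool frame: the origin (TCP) lies at the centre of the arm's flange, where the gripper is bolted on; the fingertips stand 182 mm ahead of it and the grasp point (between the pads) lies 163 mm ahead of it; z points along the fingers, y is the line along which they close (so a half turn about z gives the same grasp; the last joint's range is limited). The gripper opens to 88 mm and grips with 3 to 60 N. Pads are 20 mm wide; open, the fingers measure 115 mm over their backs; the gripper's body (75 mm by 178 mm) begins 61 mm behind the grasp point.
Start: joints at [-72.118, 5.22, 70.514, -0, 104.267, -3.249], TCP at [0.216, -0.56, 0.405] pointing down, gripper open.
Joint ranges: [-164.24, 164.24], [-49.07, 125.15], [9.68, 141.18], [-86.29, 266.29], [3.28, 154.24], [-151.56, 151.56]. Speed limits (degrees/s): [147.25, 147.25, 172.46, 180, 180, 180].

### API

Orientations are given as [roll, pitch, yaw] about the fixed x, y, z axes, in that order (R = Rz(yaw) Ry(pitch) Rx(roll)).
In Python, from station import r gives the robot as it stands. The module is installed in compiled form; this text tells all that it offers. Calls block until the motion is done:
- r.reach(position, orientation): joint-space move of the TCP to a pose.
- r.servo_line(position, rotation=None, speed=0.15): straight line of the TCP; rotation=None keeps the orientation; speed is the mean speed in m/s.
- r.move_joints(angles): joint-space move.
- r.let_go() and r.grab(squeeze=None): open the fingers fully, or close them until they stop; squeeze is the grip in N (None keeps the last).
- r.wait(seconds).
- r.inverse_kinematics(position, orientation): joint angles nearest the present ones, or None.
- r.sense(): the state.
- r.snapshot(name): name is "side" or "top"; returns a dict with "frame" (420x560x3 uint8, red, green, blue), "fx", "fy", "cx", "cy" (pixels), "R" (3x3) and "t" (3): a world point X has camera coordinates R X + t. Camera axes: x right, y down, z forward; pixel columns grow to the right and rows downward; lengths in m; the calibration is good to about 2 mm. A picture is of the moment at which its call begins. There is no depth.
A pose or a line that the arm cannot do raises r.IKError and nothing moves.
- r.hand_in(): hands the job in; it is judged then, once.
The state is a dict: "clock": time; "joints": joint angles; "joint_vel": joint speeds; "joint_torque": joint torques, N m; "tcp_pos": TCP position; "orientation": TCP orientation; "contact_force": force on the tool from outside, world axes, zero at the start; "torque": the same for the moment, N m; "opening": finger opening in m; "gripper_force": force on a finger pad.
Only numpy, scipy, OpenCV 4.12 (cv2) and the standard library are available. Lean on these libraries where they do the work, as an engineer would, in place of code of your own. Each camera call takes 0.05 s, during which the arm holds its last target. There are 200 camera calls.

## Working session

There is one attempt and no reset: what is moved stays moved. The work goes in short steps, each a Python script; the robot and the scene stay as the last script left them, time stands still between calls to the robot, and variables do not carry over. Pictures are saved under pics/ and viewed, at most 14 in all, crops included, and the job is handed in when it is done.

```bash
mkdir -p pics; python3 - <<'E'
from station import r
import cv2,pickle
for n in("top","side"):
    s=r.snapshot(n); pickle.dump(s,open(n+".pkl","wb"))
    cv2.imwrite(f"pics/{n}0.png",cv2.resize(s["frame"][:,:,::-1],(800,600),interpolation=cv2.INTER_CUBIC))
    print(n,s["fx"],s["fy"],s["cx"],s["cy"],s["R"],s["t"])
print(r.sense())
E
```

```text
top 493.264204796401 493.264204796401 274.11432109283487 208.3024315368355 [[-0.02529164 -0.99957125  0.0147529 ]
 [-0.99570705  0.02387396 -0.0894288 ]
 [ 0.08903824 -0.01695137 -0.99588395]] [0.12292476 0.59449857 1.21893229]
side 535.6989215099196 535.6989215099196 282.54456671289427 210.03291391836015 [[ 0.99870072 -0.0495327  -0.01197422]
 [-0.03535252 -0.504202   -0.86286183]
 [ 0.03670245  0.86216405 -0.505298  ]] [-0.58608789  0.14205408  1.17207088]
{'clock': 0.1, 'joints': array([-7.21184504e+01,  5.25816335e+00,  7.05737558e+01, -1.65899527e-03,
        1.04268487e+02, -3.24797769e+00]), 'joint_vel': array([ 0.00917863, -0.05681724, -0.09194259, -0.00908716, -0.00218218,
        0.03414183]), 'joint_torque': array([ 1.48587918e-03, -4.47857380e+01, -4.07568955e+01,  6.99382718e-02,
        2.84520542e-02, -1.24449407e-04]), 'tcp_pos': array([ 0.2163015 , -0.55970458,  0.40363835]), 'orientation': array([-1.79899664e+02, -4.08282365e-03,  2.11291162e+01]), 'contact_force': array([ 0.40610799, -0.69138447, -0.2570593 ]), 'torque': array([-0.01140397,  0.02823906, -0.03668464]), 'gripper_force': 0.0, 'opening': 0.08755560812368983}
```

View pics/top0.png

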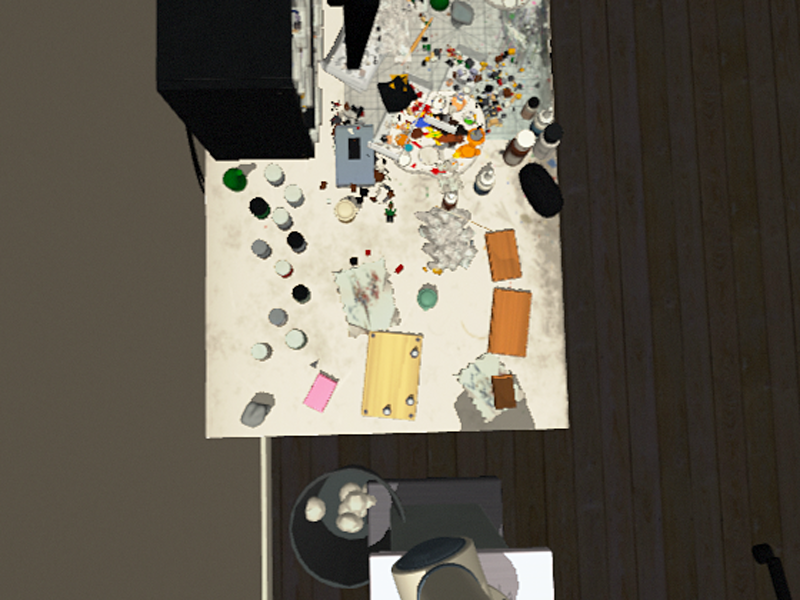

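View pics/side0.png

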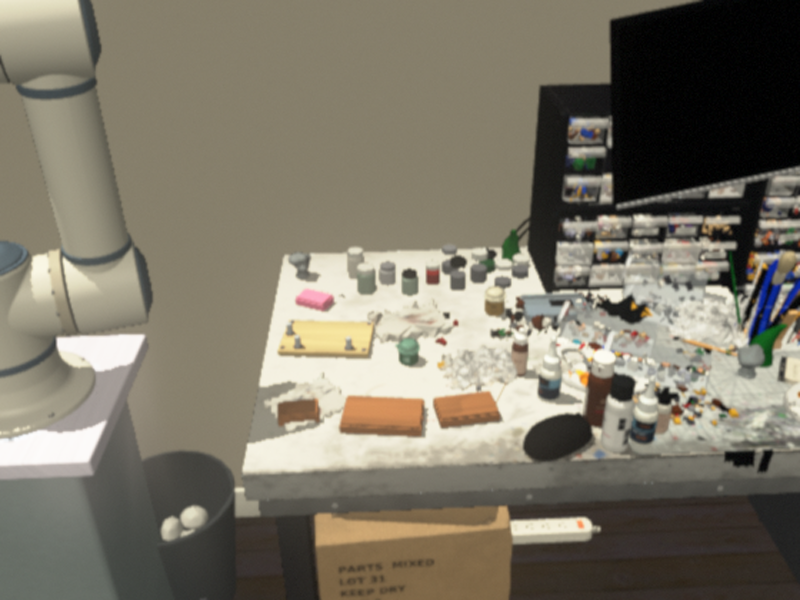

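Candidates for each part, in 800x600 top-view pixels:
- **Large step:** orange-brown plate at (510,322).
- **Middle step:** plate at (504,255).
- **Small step:** brown block at (503,391). The pink block at (321,392) is the decoy.
- **Rock:** grey lump at (257,410). A similar grey lump at (462,13) lies far back.
- **Jig:** board at (392,376), pins at (414,353), (410,401) and (387,410), so jig x points towards the robot.

Next come measurements and a close crop.

```bash
cat > h.py <<'E'
import numpy as np,cv2
def ray(s,u,v,z):
    R=np.array(s["R"]);t=np.array(s["t"]);c=-R.T@t
    d=R.T@np.array([(u-s["cx"])/s["fx"],(v-s["cy"])/s["fy"],1.]);return c+d*(z-c[2])/d[2]
def proj(s,X):
    p=np.array(s["R"])@np.array(X)+np.array(s["t"]);return np.array([s["fx"]*p[0]/p[2]+s["cx"],s["fy"]*p[1]/p[2]+s["cy"]])
def blobs(s,lo,hi,box,amin=30):
    x0,y0,x1,y1=box
    h=cv2.cvtColor(s["frame"],cv2.COLOR_RGB2HSV);m=cv2.inRange(h,np.array(lo),np.array(hi))
    k=np.zeros_like(m);k[y0:y1,x0:x1]=m[y0:y1,x0:x1]
    cs,_=cv2.findContours(k,cv2.RETR_EXTERNAL,cv2.CHAIN_APPROX_NONE)
    return [c for c in cs if cv2.contourArea(c)>amin]
def rect(s,c,z):
    w=np.array([ray(s,p[0][0],p[0][1],z)[:2] for p in c],np.float32)*1000
    (cx,cy),(a,b),th=cv2.minAreaRect(w)
    if a<b:a,b,th=b,a,th+90
    return np.round([cx,cy,a,b,(th+90)%180-90],1)
E
python3 - <<'E'
from h import *;import pickle
T=pickle.load(open("top.pkl","rb"));S=pickle.load(open("side.pkl","rb"))
for lo,hi,box,z in [((3,90,50),(17,255,255),(320,150,400,300),.017),((18,50,120),(32,255,255),(240,220,305,300),.012),((150,50,100),(179,255,255),(200,250,240,300),.017)]:
    for c in blobs(T,lo,hi,box): print("T",rect(T,c,z),cv2.contourArea(c),c[:,0].mean(0))
for c in blobs(S,(3,90,50),(17,255,255),(180,260,360,310)): print("S",rect(S,c,.018),cv2.boundingRect(c))
# pins in top (tops at z=.032)
for p in [(414,353),(410,401),(387,410)]: print("pin",ray(T,p[0]*.7,p[1]*.7,.030)[:2])
print("rock",ray(T,257*.7,410*.7,.025),"S",ray(S,300*.7,262*.7,.03), "far",ray(T,462*.7,13*.7,.03))
def crop(s,x0,y0,x1,y1,k): return cv2.resize(s["frame"][y0:y1,x0:x1,::-1],None,fx=k,fy=k,interpolation=cv2.INTER_CUBIC)
a=crop(T,160,265,240,305,5);b=crop(S,190,170,270,210,5);c=crop(T,240,225,320,300,5);d=crop(S,185,215,265,290,5)
cv2.imwrite("pics/c1.png",np.vstack([np.hstack([a,b]),np.hstack([c,d])]))
e=crop(T,310,150,390,300,4);f=crop(S,180,255,300,405-100,4)
f=np.vstack([f,np.zeros((600-f.shape[0],f.shape[1],3),np.uint8)]);cv2.imwrite("pics/c2.png",np.hstack([e,f])[:, :800])
E
```

```text
T [427.7 -83.3  59.5  39.3   5.9] 303.0 [352.09459459 273.14864865]
T [549.6 -99.5 115.9  68.1  -7.9] 1150.5 [356.24460432 225.64748201]
T [670.6 -91.1  88.1  56.7   8.1] 665.5 [351.66990291 178.26213592]
T [462.1 112.4 151.4  97.9  -6.8] 2210.5 [273.87958115 262.27748691]
T [434.6 238.1  60.   37.9 -29. ] 330.0 [223.96969697 274.53030303]
S [431.1 -95.1  57.3  50.    7.1] (195, 279, 28, 19)
S [ 551.  -110.2  114.7   81.    -7.8] (238, 277, 59, 28)
S [ 671.4 -103.7   88.3   66.8    7.3] (304, 274, 46, 25)
pin [0.49874389 0.07159878]
pin [0.41577902 0.080893  ]
pin [0.40135228 0.12123635]
rock [0.40695021 0.34700998 0.025     ] S [0.40496159 0.34705108 0.03      ] far [ 1.11637147 -0.03367812  0.03      ]
```

View pics/c1.png

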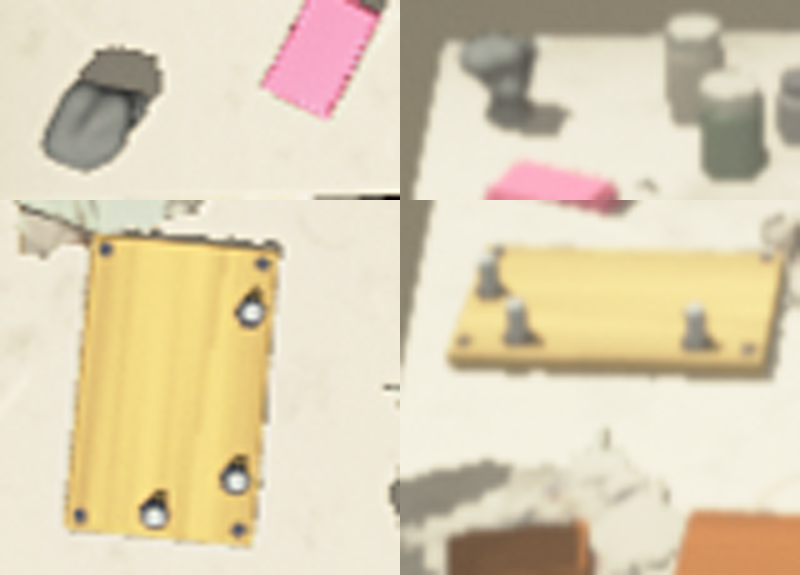

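View pics/c2.png

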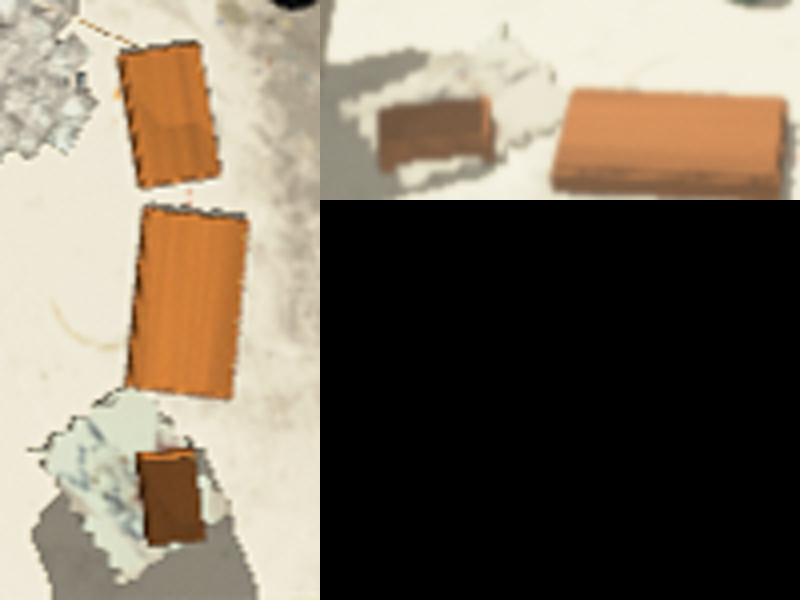

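c1 shows the rock standing on its stub at top-view px (180,287). The jig pins are clear of clutter. The pink block is the decoy, and the other brown block (352,273) is the small step in shadow. c2 shows the three brown plates lying flat. The measured sizes match the description (116x68, 88x57 including the side face, 60x39). The jig origin comes out at about (0.4625, 0.115), and board and pins agree within 2 mm, with its long axis at −6.6°.

Now I'll grip the large step and set it just short of the pins.

```bash
cat >> h.py <<'E'
from station import r
import pickle
TIP=.182
def J(x,y):  # jig mm -> world m
    a=np.radians(173.4);return np.array([.4625,.115])+np.array([np.cos(a)*x-np.sin(a)*y,np.sin(a)*x+np.cos(a)*y])/1000
def go(xy,z,yaw): r.reach([xy[0],xy[1],z+TIP],[180,0,yaw])      # z = fingertip height
def line(xy,z,yaw=None,v=.1): r.servo_line([xy[0],xy[1],z+TIP],None if yaw is None else [180,0,yaw],speed=v)
def st(m=""):
    s=r.sense();print(m,"t%.1f"%s["clock"],np.round(s["tcp_pos"]*1000,1),"yaw",round(s["orientation"][2],1),"F",np.round(s["contact_force"],1),"op",round(s["opening"]*1000,1),"gf",round(s["gripper_force"],1));return s
def shot(n,f):
    s=r.snapshot(n);pickle.dump(s,open(f+".pkl","wb"));return s
def pick(xy,zt,yaw,sq):
    go(xy,.13,yaw);line(xy,zt,v=.15);st("down");r.grab(sq);st("grip");line(xy,.13,v=.2);st("up")
def place(xy,zt,yaw):
    go(xy,.13,yaw);line(xy,zt+.01,v=.15);line(xy,zt,v=.04);st("placed");r.let_go();st("open");line(xy,.13,v=.2)
E
python3 - <<'E'
from h import *
pick((.5496,-.1008),.004,-7.9,25)
place(J(-5,-5),.017,-6.6)
st()
go((.45,-.2),.2,-6.6)
for n in("top","side"): shot(n,n+"1")
T=pickle.load(open("top1.pkl","rb"));S=pickle.load(open("side1.pkl","rb"))
a=cv2.resize(T["frame"][225:300,230:310,::-1],None,fx=5,fy=5);b=cv2.resize(S["frame"][215:290,185:265,::-1],None,fx=5,fy=5)
cv2.imwrite("pics/p1.png",np.hstack([a,b]))
for c in blobs(T,(3,90,50),(17,255,255),(230,215,320,300)): print("T",rect(T,c,.029))
E
```

```text
down t3.2 [ 550.  -101.   187.2] yaw -7.9 F [ 0.4 -0.2  1. ] op 87.7 gf 0.0
grip t3.6 [ 549.8 -100.8  186.8] yaw -7.9 F [0.3 0.2 3. ] op 67.9 gf 25.0
up t4.4 [ 549.4 -100.8  310.2] yaw -7.9 F [-0.3 -0.3 -0.8] op 67.6 gf 25.0
placed t6.6 [468.  119.4 199. ] yaw -6.6 F [-0.2  0.1 -1.2] op 67.9 gf 25.0
open t7.1 [468.  119.4 199. ] yaw -6.6 F [-0.6 -0.6  0.2] op 87.7 gf 0.0
 t7.8 [467.9 119.4 310.8] yaw -6.6 F [-0.4  0.3 -0.9] op 87.8 gf 0.0
T [467.5 118.  116.3  68.1  -6.6]
```

View pics/p1.png

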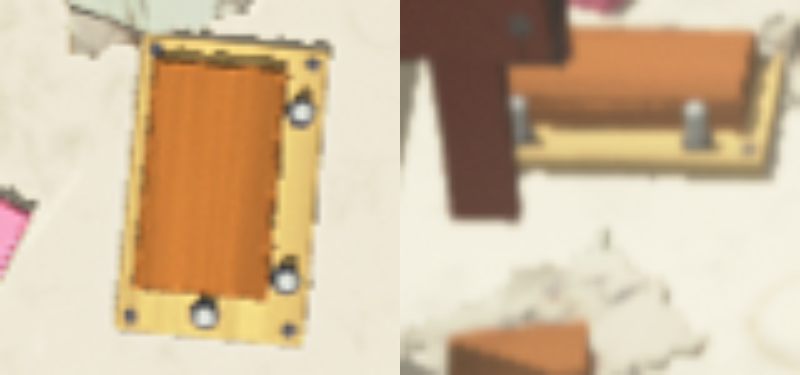

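The picture shows the large step flat on the board, with a gap of about 4 mm to each pin. Next I'll push it home with closed fingers while watching the force.

```bash
cat >> h.py <<'E'
def push(start,d,z,n,thr=6,mm=1.0):
    """jig-frame push from start along unit d, in mm steps, until force against the motion rises by thr"""
    go(J(*start),.08,-6.6);line(J(*start),z,v=.15);r.wait(.2)
    w=(J(*d)-J(0,0));w/=np.linalg.norm(w);f0=r.sense()["contact_force"][:2]@w
    for i in range(1,n+1):
        p=np.array(start)+np.array(d)*i*mm;line(J(*p),z,v=.03)
        f=-(r.sense()["contact_force"][:2]@w-f0)
        if f>thr:break
    st("push end %s f=%.1f"%(p,f));line(J(*(p-3*np.array(d))),z,v=.05);line(J(*start),.08,v=.2)
E
python3 - <<'E'
from h import *
r.grab(5);st()
push((-3,-56),(0,1),.017,16)
push((-77,0),(1,0),.017,16)
push((0,-51),(0,1),.017,10)
push((-72,0),(1,0),.017,10)
go((.45,-.2),.2,-6.6);r.let_go()
T=shot("top","top2");S=shot("side","side2")
a=cv2.resize(T["frame"][225:300,230:310,::-1],None,fx=5,fy=5);b=cv2.resize(S["frame"][215:290,185:265,::-1],None,fx=5,fy=5)
cv2.imwrite("pics/p2.png",np.hstack([a,b]))
for c in blobs(T,(3,90,50),(17,255,255),(230,215,320,300)): print("T",rect(T,c,.029))
st()
E
```

```text
t10.5 [ 450. -200.  382.] yaw -6.6 F [-0.   0.2 -0.8] op 0.3 gf 0.0
push end [ -3. -43.] f=6.6 t16.0 [470.6 158.1 199.4] yaw -6.6 F [ 2.6  6.2 -0.1] op 0.7 gf 3.0
push end [-67.   0.] f=8.5 t20.4 [530.2 107.1 200.2] yaw -6.6 F [ 8.  -1.2  0. ] op 0.8 gf 3.8
push end [  0. -42.] f=8.1 t24.6 [467.4 158.1 199.6] yaw -6.6 F [0.2 8.4 0.4] op 0.4 gf 4.5
push end [-67.   0.] f=7.8 t27.8 [530.2 107.1 200.2] yaw -6.6 F [ 7.9 -1.  -0.6] op 0.5 gf 3.9
T [464.6 114.8 116.9  68.2  -6.7]
 t31.2 [ 450. -200.  382.] yaw -6.6 F [ 0.1 -0.8 -0.2] op 88.0 gf 0.0
```

View pics/p2.png

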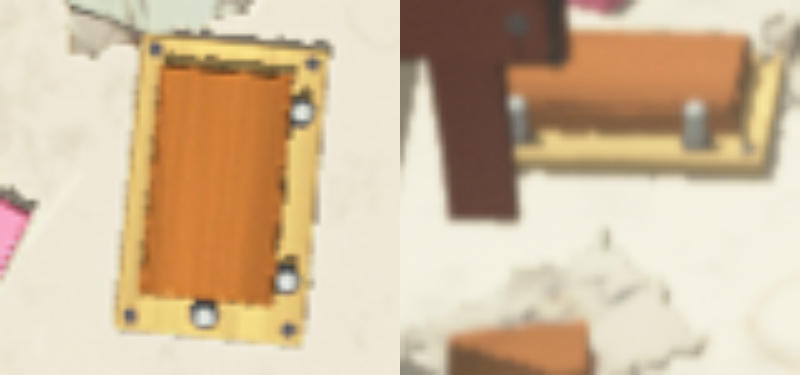

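The large step is snug: both pushes stopped at the same points with about 8 N. Now the middle step, using the camera-to-arm offset seen at the jig.

```bash
cat >> h.py <<'E'
HOME=(.40,-.30)
def look(k,box=(230,215,320,300),view=True):
    go(HOME,.25,-6.6);T=shot("top","top%d"%k);S=shot("side","side%d"%k)
    a=cv2.resize(T["frame"][225:300,230:310,::-1],None,fx=5,fy=5,interpolation=cv2.INTER_CUBIC);b=cv2.resize(S["frame"][205:280,180:260,::-1],None,fx=5,fy=5,interpolation=cv2.INTER_CUBIC)
    cv2.imwrite("pics/p%d.png"%k,np.hstack([a,b]));return T,S
E
python3 - <<'E'
from h import *
pick((.6697,-.0924),.004,7.8,20)
place((.4651,.1162),.035,-6.6)
T,S=look(3);st()
E
```

```text
down t33.2 [670.  -92.6 187.7] yaw 7.8 F [-0.2  0.4  0.4] op 88.0 gf 0.0
grip t33.9 [669.7 -92.4 186.1] yaw 7.8 F [ 0.3 -0.4  1.2] op 52.7 gf 20.0
up t34.6 [669.5 -92.4 310.2] yaw 7.8 F [ 0.8  0.6 -0.9] op 52.8 gf 20.0
placed t36.9 [465.  116.2 216.9] yaw -6.6 F [0.1 0.1 0.1] op 53.4 gf 20.0
open t37.6 [465.1 116.2 217. ] yaw -6.6 F [0.6 0.6 0.4] op 87.8 gf 0.0
 t39.9 [ 400.5 -299.2  431.6] yaw -6.5 F [-0.2  0.3  0.4] op 87.6 gf 0.0
```

View pics/p3.png

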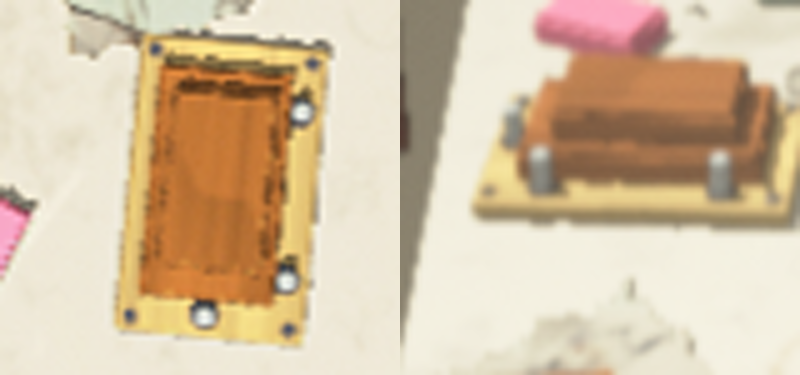

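```bash
cat >> h.py <<'E'
def samp(s,xs,ys,z,c=(464.6,114.8),yaw=173.3):
    """grey image resampled on a grid (mm, jig axes about c) on plane z"""
    a=np.radians(yaw);X,Y=np.meshgrid(xs,ys)
    P=np.stack([(c[0]+np.cos(a)*X-np.sin(a)*Y)/1000,(c[1]+np.sin(a)*X+np.cos(a)*Y)/1000,np.full(X.shape,z)],-1)
    q=P@np.array(s["R"]).T+np.array(s["t"])
    u=(s["fx"]*q[...,0]/q[...,2]+s["cx"]).astype(np.float32);v=(s["fy"]*q[...,1]/q[...,2]+s["cy"]).astype(np.float32)
    return cv2.remap(cv2.cvtColor(s["frame"],cv2.COLOR_RGB2GRAY).astype(np.float32),u,v,cv2.INTER_LINEAR)
E
python3 - <<'E'
from h import *
L=lambda n:pickle.load(open(n+".pkl","rb"))
T3,S3=L("top3"),L("side3");T2=L("top2")
xs=np.arange(-66,67,1.);ys=np.arange(-42,43,1.)
k=(10,6)
rows=[]
for s,z in((T3,.048),(T2,.030),(T3,.030),(S3,.048),(S3,.03)):
    g=samp(s,xs,ys,z);g=np.clip(g,0,255);rows.append(cv2.resize(g.astype(np.uint8),None,fx=3,fy=2.2))
    print("x",[int(v) for v in samp(s,np.arange(-64,66,2.),np.arange(-15,16,2.),z).mean(0)])
    print("y",[int(v) for v in samp(s,np.arange(-25,26,2.),np.arange(-40,42,2.),z).mean(1)])
E
```

```text
x [214, 167, 122, 108, 99, 121, 131, 92, 75, 76, 92, 127, 135, 133, 132, 133, 134, 134, 134, 134, 134, 134, 134, 134, 134, 134, 134, 134, 134, 134, 134, 133, 134, 133, 132, 128, 124, 123, 124, 124, 124, 125, 126, 126, 127, 127, 127, 128, 128, 129, 129, 132, 131, 132, 141, 146, 145, 145, 145, 142, 137, 151, 164, 183, 195]
y [200, 198, 186, 158, 128, 124, 124, 119, 124, 130, 131, 130, 130, 129, 130, 132, 133, 134, 132, 131, 131, 133, 134, 133, 129, 125, 122, 127, 131, 133, 135, 132, 118, 107, 112, 119, 126, 166, 200, 205, 201]
x [204, 147, 117, 103, 100, 129, 143, 141, 141, 141, 141, 141, 141, 142, 142, 142, 142, 142, 142, 142, 142, 142, 142, 142, 142, 143, 143, 143, 144, 144, 143, 144, 144, 144, 144, 144, 144, 144, 144, 144, 144, 144, 144, 144, 144, 144, 145, 144, 144, 144, 145, 145, 144, 144, 144, 144, 144, 144, 144, 143, 141, 137, 161, 168, 189]
y [200, 196, 183, 152, 125, 125, 132, 137, 142, 141, 141, 143, 146, 146, 145, 144, 143, 143, 144, 146, 145, 142, 143, 144, 142, 141, 142, 142, 139, 135, 132, 129, 127, 125, 125, 121, 118, 149, 189, 206, 202]
x [205, 148, 117, 104, 102, 128, 
[... 867 characters left out ...]
0, 156, 151, 147, 146, 144, 144, 145, 145, 145, 145, 145, 145, 145, 145, 144, 143, 142, 142, 142, 143, 143, 142, 138, 133, 126, 120, 115, 111, 109, 107, 104, 103, 101]
x [144, 122, 106, 111, 128, 136, 121, 104, 96, 91, 95, 106, 115, 123, 125, 125, 126, 127, 127, 127, 127, 126, 126, 125, 124, 124, 123, 122, 122, 122, 121, 120, 120, 119, 119, 118, 118, 118, 118, 119, 118, 117, 116, 115, 114, 113, 114, 116, 118, 119, 119, 118, 120, 125, 135, 145, 151, 155, 160, 169, 173, 164, 155, 161, 177]
y [146, 146, 146, 146, 147, 147, 146, 146, 145, 144, 143, 143, 144, 144, 144, 142, 139, 133, 127, 121, 116, 112, 110, 108, 105, 103, 102, 100, 100, 100, 101, 105, 111, 117, 122, 123, 122, 120, 117, 115, 114]
```

```bash
python3 - <<'E'
from h import *
L=lambda n:pickle.load(open(n+".pkl","rb"))
S3=L("side3");T3=L("top3")
for nm,s,z,ya,yb,h in(("S mid",S3,.048,0,20,44),("S large",S3,.030,28,32,58),("T mid",T3,.048,-15,15,44),("T large-",T3,.030,-31,-28,58),("T large+",T3,.030,20,31,58)):
    for e in(-1,1):
        x=np.arange(e*h-9,e*h+10,1.5);print(nm,e,[(v,int(g)) for v,g in zip(x,samp(s,x,np.arange(ya,yb+.1,1.),z).mean(0))])
E
```

```text
S mid -1 [(np.float64(-53.0), 107), (np.float64(-51.5), 101), (np.float64(-50.0), 95), (np.float64(-48.5), 96), (np.float64(-47.0), 101), (np.float64(-45.5), 111), (np.float64(-44.0), 126), (np.float64(-42.5), 138), (np.float64(-41.0), 144), (np.float64(-39.5), 146), (np.float64(-38.0), 146), (np.float64(-36.5), 146), (np.float64(-35.0), 147)]
S mid 1 [(np.float64(35.0), 140), (np.float64(36.5), 142), (np.float64(38.0), 146), (np.float64(39.5), 150), (np.float64(41.0), 154), (np.float64(42.5), 156), (np.float64(44.0), 161), (np.float64(45.5), 169), (np.float64(47.0), 185), (np.float64(48.5), 200), (np.float64(50.0), 210), (np.float64(51.5), 209), (np.float64(53.0), 208)]
S large -1 [(np.float64(-67.0), 175), (np.float64(-65.5), 149), (np.float64(-64.0), 128), (np.float64(-62.5), 113), (np.float64(-61.0), 105), (np.float64(-59.5), 103), (np.float64(-58.0), 106), (np.float64(-56.5), 111), (np.float64(-55.0), 121), (np.float64(-53.5), 125), (np.float64(-52.0), 126), (np.float64(-50.5), 125), (np.float64(-49.0), 124)]
S large 1 [(np.float64(49.0), 154), (np.float64(50.5), 138), (np.float
[... 1612 characters left out ...]
t64(67.0), 212)]
T large+ -1 [(np.float64(-67.0), 213), (np.float64(-65.5), 211), (np.float64(-64.0), 205), (np.float64(-62.5), 182), (np.float64(-61.0), 125), (np.float64(-59.5), 104), (np.float64(-58.0), 97), (np.float64(-56.5), 98), (np.float64(-55.0), 102), (np.float64(-53.5), 121), (np.float64(-52.0), 114), (np.float64(-50.5), 87), (np.float64(-49.0), 85)]
T large+ 1 [(np.float64(49.0), 124), (np.float64(50.5), 125), (np.float64(52.0), 125), (np.float64(53.5), 125), (np.float64(55.0), 129), (np.float64(56.5), 138), (np.float64(58.0), 170), (np.float64(59.5), 198), (np.float64(61.0), 215), (np.float64(62.5), 218), (np.float64(64.0), 217), (np.float64(65.5), 216), (np.float64(67.0), 216)]
```

The long-axis shadow biased the first estimate. Edges in both views put the middle step about 2 mm too far towards −x of the jig, and y is fine, so I'll shift it +2 mm. For the small step I'll square it along its length too, by gripping it both ways.

```bash
python3 - <<'E'
from h import *
p=np.array([.4651,.1162]);a=np.radians(173.4);q=p+.002*np.array([np.cos(a),np.sin(a)])
go(p,.13,-6.6);line(p,.035,v=.15);r.grab(10);line(p,.037,v=.02);line(q,.037,v=.02);line(q,.0352,v=.02);st("shift");r.let_go();line(q,.13,v=.2)
# small step: centre lengthwise by gripping its ends, then across
c=np.array([.4277,-.0846]);yw=6
go(c,.13,yw+90 if r.inverse_kinematics([c[0],c[1],.3],[180,0,yw+90]) is not None else yw-90)
s=st("rot");line(c,.004,v=.15);r.grab(5);st("ends");r.let_go();line(c,.06,v=.2)
T,S=look(4);st()
for x in blobs(T,(3,90,50),(17,255,255),(330,250,370,300)): print(rect(T,x,.017))
E
```

```text
shift t43.7 [463.2 116.4 217.2] yaw -6.6 F [-0.4 -0.3 -0.5] op 53.1 gf 10.0
rot t47.0 [427.7 -84.4 311.6] yaw 96.0 F [ 0.5 -0.3  0.9] op 87.9 gf 0.0
ends t48.5 [427.8 -84.6 186.4] yaw 96.0 F [-0.3  0.7  1.6] op 59.9 gf 5.0
 t50.9 [ 400.3 -299.5  430.7] yaw -6.5 F [-0.9  0.7 -0. ] op 87.6 gf 0.0
[427.3 -83.3  60.3  39.2   5.5]
```

View pics/p4.png

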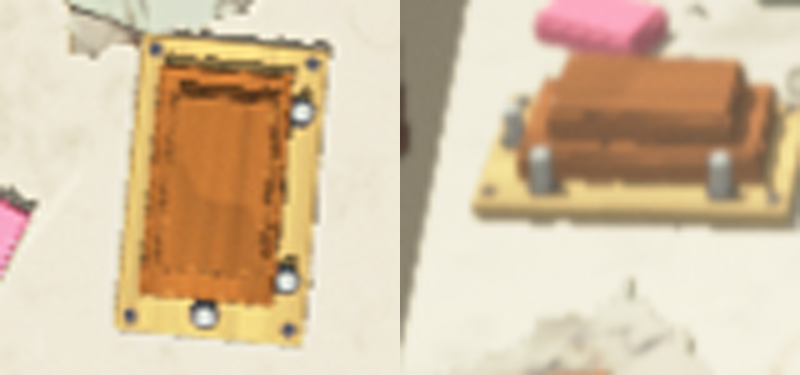

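The middle step now looks even on both ends, with ledges of about 30 px left and right in the side crop. Small step next, and I'll measure the rock in the same run.

```bash
python3 - <<'E'
from h import *
pick((.4278,-.0846),.004,6,12)
place((.4630,.1164),.053,-6.6)
T,S=look(5);st()
b=(165,265,200,305)
g=T["frame"][b[1]:b[3],b[0]:b[2]].astype(int)
h=cv2.cvtColor(T["frame"],cv2.COLOR_RGB2HSV)[b[1]:b[3],b[0]:b[2]]
for row in range(4,38,2): print(row+265," ".join("%3d/%2d"%(g[row,c].mean(),h[row,c,0]) for c in range(2,34,2)))
E
```

```text
down t52.9 [428.2 -84.9 187.1] yaw 6.0 F [ 0.9 -0.8  0.4] op 87.5 gf 0.0
grip t53.7 [427.8 -84.6 186. ] yaw 6.0 F [-0.3  0.5 -1.2] op 38.0 gf 12.0
up t54.5 [427.6 -84.5 310.6] yaw 6.0 F [-0.7  0.   0.3] op 38.1 gf 12.0
placed t56.3 [463.  116.4 235. ] yaw -6.6 F [ 0.2  0.4 -0.4] op 37.8 gf 12.0
open t57.2 [463.  116.4 235. ] yaw -6.6 F [ 0.3  0.5 -0.4] op 88.0 gf 0.0
 t59.5 [ 400.6 -299.2  431.6] yaw -6.5 F [0.4 0.3 0.1] op 87.6 gf 0.0
269 220/22 222/22 222/22 224/23 224/23 224/21 224/22 226/23 224/22 222/23 226/22 227/23 226/23 228/22 227/23 228/22
271 213/24 220/23 224/22 221/24 226/23 226/22 226/23 225/23 226/23 224/23 226/24 226/23 227/23 227/22 227/23 228/22
273 213/23 222/22 223/23 222/23 223/23 228/21 229/23 225/21 227/22 229/22 228/23 228/23 227/24 227/23 226/23 227/23
275 217/23 222/22 224/23 223/24 224/22 228/23 111/22 117/19 117/22 116/24 112/19 225/24 223/24 227/23 228/24 228/22
277 221/23 223/22 224/23 224/24 228/24 188/22 120/20 123/21 121/20 123/22 123/22 122/21 178/22 228/22 225/23 227/21
279 222/22 224/21 223/22 225/23 202/20 118/21 122/20 123/21 125/21 123/21 123/21
[... 611 characters left out ...]
8/23
291 226/23 110/30 142/35 143/30 131/34 148/33 147/33 142/30 139/37 124/24 233/22 229/23 228/22 227/23 227/21 229/23
293 211/23 116/34 149/36 150/33 150/37 151/30 149/34 149/33 138/36 179/20 228/23 228/21 227/23 227/22 227/23 229/23
295 226/23 125/34 142/37 152/34 148/33 149/37 151/30 145/34 144/21 230/23 227/23 228/23 228/22 227/23 226/23 227/23
297 222/23 229/22 168/23 145/25 141/34 141/30 136/34 157/23 232/22 227/22 227/23 227/21 227/22 226/23 228/23 228/23
299 222/24 221/24 225/23 228/23 221/23 182/21 230/23 226/23 227/23 226/23 227/23 228/21 228/21 227/21 227/23 228/23
301 221/22 222/23 223/22 224/23 224/24 225/23 226/23 225/23 225/23 226/23 227/23 227/23 227/21 228/22 226/23 229/22
```

View pics/p5.png

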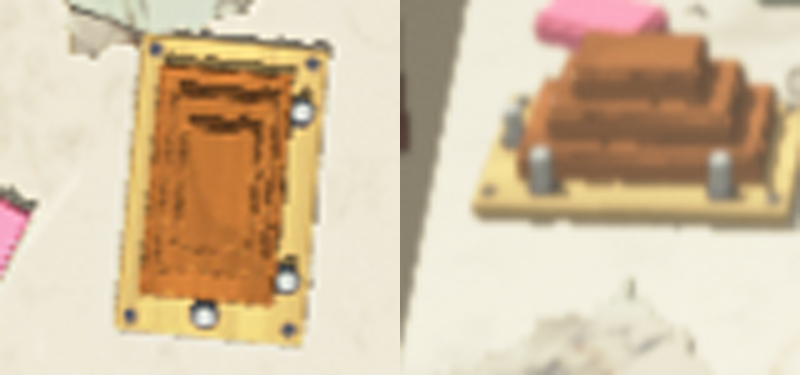

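Stacked; the small step may sit about 2 mm towards the robot in the side view, so I'll check the edges numerically.

```bash
python3 - <<'E'
from h import *
L=lambda n:pickle.load(open(n+".pkl","rb"))
T,S=L("top5"),L("side5")
def pr(nm,s,z,ax,h,o):
  for e in(-1,1):
    x=np.arange(e*h-6,e*h+7,1.);y=np.arange(o[0],o[1]+.1,1.)
    g=samp(s,x,y,z).mean(0) if ax=="x" else samp(s,y,x,z).mean(1)
    print(nm,ax,e," ".join("%+d:%d"%(v-e*h,w) for v,w in zip(x,g)))
pr("S sml",S,.066,"x",30,(0,14));pr("S mid",S,.048,"x",44,(21,24));pr("S mid4",L("side4"),.048,"x",44,(0,20));pr("S lar",S,.03,"x",58,(28,32))
pr("T sml",T,.066,"x",30,(-12,12));pr("T mid",T,.048,"x",44,(-12,12));pr("T mid4",L("top4"),.048,"x",44,(-12,12))
pr("T sml",T,.066,"y",19,(-15,20));pr("T mid",T,.048,"y",26.5,(-15,20));pr("T lar",T,.030,"y",34,(-15,20))
M=np.zeros(T["frame"].shape[:2],np.uint8);g=T["frame"].astype(int);hh=cv2.cvtColor(T["frame"],cv2.COLOR_RGB2HSV)
M[265:305,165:200]=((g.mean(2)<185)&(hh[...,0]>25))[265:305,165:200]
M=cv2.morphologyEx(M,cv2.MORPH_CLOSE,np.ones((3,3)))
c=max(cv2.findContours(M,0,1)[0],key=cv2.contourArea)
for z in(.03,.035): print("rock",rect(T,c,z),cv2.boundingRect(c))
cv2.imwrite("pics/rk.png",np.vstack([cv2.resize(np.hstack([T["frame"][265:305,165:205,::-1],cv2.cvtColor(M[265:305,165:205]*255,8)]),None,fx=8,fy=8),cv2.resize(S["frame"][170:195,195:275,::-1],None,fx=8,fy=8,interpolation=2)]))
E
```

```text
S sml x -1 -6:163 -5:157 -4:146 -3:130 -2:116 -1:107 +0:102 +1:104 +2:109 +3:117 +4:127 +5:136 +6:141
S sml x 1 -6:137 -5:137 -4:137 -3:138 -2:140 -1:144 +0:149 +1:157 +2:168 +3:182 +4:196 +5:209 +6:218
S mid x -1 -6:95 -5:92 -4:89 -3:90 -2:92 -1:96 +0:104 +1:112 +2:121 +3:129 +4:134 +5:136 +6:138
S mid x 1 -6:136 -5:140 -4:144 -3:148 -2:152 -1:155 +0:158 +1:162 +2:167 +3:171 +4:176 +5:177 +6:173
S mid4 x -1 -6:102 -5:97 -4:94 -3:92 -2:95 -1:99 +0:106 +1:115 +2:125 +3:135 +4:141 +5:145 +6:146
S mid4 x 1 -6:142 -5:144 -4:147 -3:150 -2:152 -1:155 +0:159 +1:165 +2:174 +3:185 +4:196 +5:205 +6:210
S lar x -1 -6:127 -5:118 -4:108 -3:105 -2:103 -1:103 +0:105 +1:108 +2:115 +3:123 +4:126 +5:128 +6:129
S lar x 1 -6:131 -5:128 -4:130 -3:133 -2:135 -1:139 +0:142 +1:144 +2:147 +3:155 +4:166 +5:179 +6:192
T sml x -1 -6:131 -5:125 -4:113 -3:97 -2:80 -1:72 +0:71 +1:71 +2:76 +3:87 +4:98 +5:112 +6:127
T sml x 1 -6:127 -5:128 -4:128 -3:129 -2:130 -1:129 +0:125 +1:122 +2:120 +3:121 +4:125 +5:128 +6:130
T mid x -1 -6:132 -5:114 -4:91 -3:78 -2:74 -1:73 +0:76 +1:84 +2:95 +3:110 +4:126 +5:135 +6:136
T mid x
[... 312 characters left out ...]
:124 -4:127 -3:127 -2:125 -1:119 +0:112 +1:110 +2:113 +3:118 +4:124 +5:128 +6:129
T sml y 1 -6:139 -5:137 -4:134 -3:126 -2:117 -1:112 +0:113 +1:118 +2:124 +3:128 +4:125 +5:117 +6:112
T mid y -1 -6:132 -5:124 -4:121 -3:123 -2:123 -1:121 +0:117 +1:118 +2:122 +3:126 +4:127 +5:126 +6:122
T mid y 1 -6:117 -5:123 -4:128 -3:126 -2:118 -1:112 +0:111 +1:114 +2:117 +3:119 +4:117 +5:118 +6:130
T lar y -1 -6:201 -5:200 -4:197 -3:191 -2:183 -1:170 +0:152 +1:135 +2:126 +3:122 +4:122 +5:123 +6:122
T lar y 1 -6:114 -5:117 -4:119 -3:118 -2:117 -1:127 +0:145 +1:166 +2:186 +3:201 +4:206 +5:205 +6:203
rock [402.1 350.2  46.9  35.4 -30.6] (169, 281, 20, 18)
rock [402.5 349.3  46.7  35.2 -30.6] (169, 281, 20, 18)
```

View pics/rk.png

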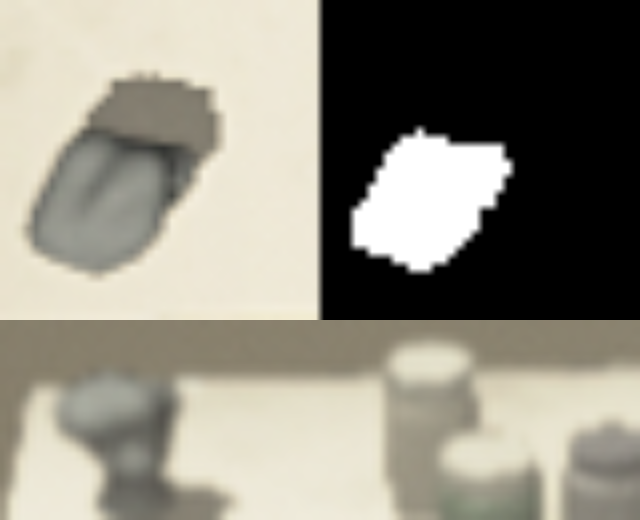

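Along y the three steps line up within 0.5 mm, and along x within about 1 mm, which is at pixel resolution. The rock crop shows it upright on its stub, with its long axis at about −35° and its centre near px (179,290), which is about (0.402, 0.350).

```bash
python3 - <<'E'
from h import *
c=(.402,.350)
go((.45,.0),.2,173.4)
pick(c,.012,145,8)
q=(.4630,.1164);go(q,.18,173.4);s=st()
T=shot("top","top6");S=shot("side","side6")
a=cv2.resize(T["frame"][225:300,230:310,::-1],None,fx=5,fy=5);b=cv2.resize(S["frame"][150:280,160:260,::-1],None,fx=4,fy=4,interpolation=2)
a=np.vstack([a,np.zeros((520-375,400,3),np.uint8)])
cv2.imwrite("pics/p6.png",np.hstack([a,b]))
E
```

```text
down t63.9 [402.4 350.1 195.2] yaw 145.0 F [0.3 0.4 0.2] op 87.7 gf 0.0
grip t64.7 [402. 350. 194.] yaw 145.0 F [ 0.3  0.9 -0.7] op 37.3 gf 8.0
up t65.5 [401.8 349.9 310.6] yaw 145.0 F [-0.8  0.7 -0.8] op 37.4 gf 8.0
 t66.4 [462.9 116.8 360.7] yaw 173.4 F [ 0.2  0.4 -1.6] op 37.3 gf 8.0
```

View pics/p6.png

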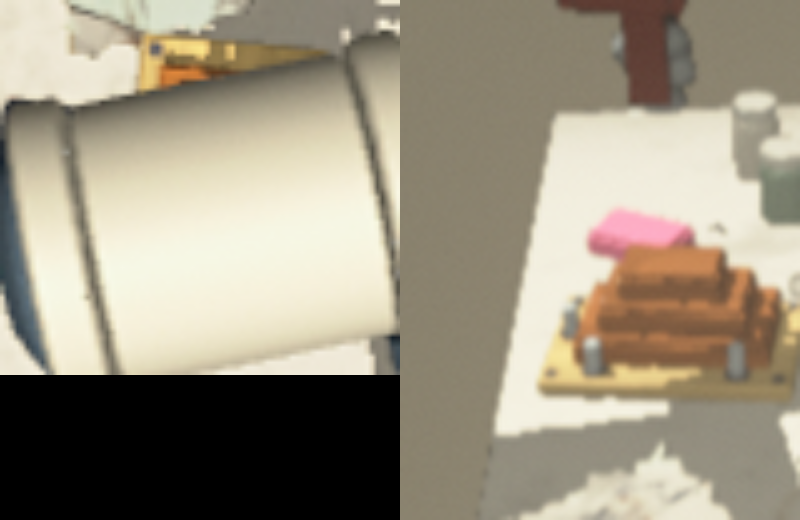

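```bash
python3 - <<'E'
from h import *
S=pickle.load(open("side6.pkl","rb"))
s=r.sense()
x0,y0=300,145
import numpy as np
t=np.array([.4629,.1168])
for dx in(-.0135,0,.0135): print(dx,[np.round(proj(S,[t[0]+dx,t[1]-.0,z]),1) for z in(.167,.183,.216)])
cv2.imwrite("pics/p7.png",cv2.resize(S["frame"][145:185,295-100:345-100,::-1],None,fx=12,fy=12,interpolation=0))
E
```

```text
-0.0135 [array([218.1, 175.9]), array([217.5, 169.5]), array([216.4, 156. ])]
0 [array([224.1, 175.7]), array([223.6, 169.3]), array([222.6, 155.8])]
0.0135 [array([230.1, 175.5]), array([229.6, 169.1]), array([228.7, 155.6])]
```

View pics/p7.png

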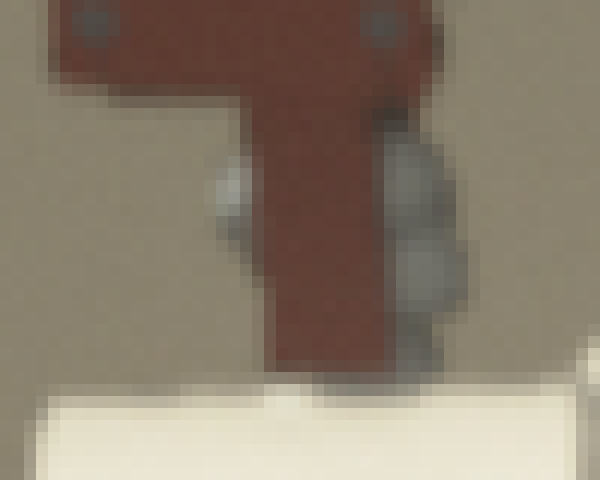

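The rock hangs upright with its bottom level at about row 177 (full-frame px). The lump is centred on the fingers and the stub sits about 4 mm towards +x. I'll split the difference (−2 mm in x) and set it down.

```bash
python3 - <<'E'
from h import *
q=(.4610,.1166)
line(q,.090,v=.1);line(q,.0795,v=.03);st();line(q,.0785,v=.01);st("down");r.let_go();r.wait(.3);line(q,.2,v=.1)
T,S=look(8);st()
b=cv2.resize(S["frame"][180:280,160:270,::-1],None,fx=5,fy=5,interpolation=2);a=cv2.resize(T["frame"][225:300,245:300,::-1],None,fx=4.5,fy=500/75,interpolation=2)
cv2.imwrite("pics/p8.png",np.hstack([a,b]))
E
```

```text
t68.1 [461.  116.6 261.3] yaw 173.4 F [-0.2  0.3 -0.5] op 37.2 gf 8.0
down t68.3 [461.  116.6 260.5] yaw 173.4 F [ 0.6 -0.1 -1.1] op 37.0 gf 8.0
 t73.0 [ 400.3 -299.6  431.9] yaw -6.5 F [-0.8 -0.7  0.7] op 87.8 gf 0.0
```

View pics/p8.png

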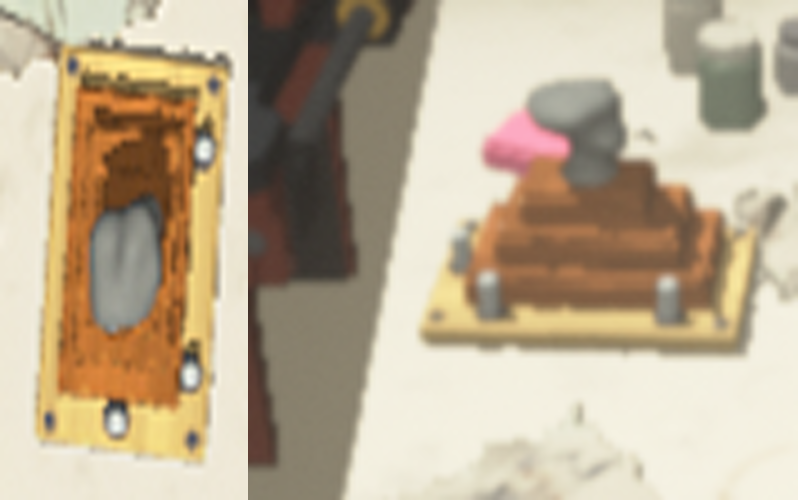

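Rock stands upright. I'll quantify its centring against the top step before handing in.

```bash
python3 - <<'E'
from h import *
L=lambda n:pickle.load(open(n+".pkl","rb"))
S,T=L("side8"),L("top8")
h=cv2.cvtColor(S["frame"],cv2.COLOR_RGB2HSV)
box=(212,194,240,218)
m=(h[...,1]<70)&(h[...,2]<165)
def yplane(u,v,y):
    A=ray(S,u,v,0);B=ray(S,u,v,.1);k=(y-A[1])/(B[1]-A[1]);P=A+(B-A)*k;return np.round(P[[0,2]]*1000,1)
for v in range(194,219):
    u=np.where(m[v,box[0]:box[2]])[0]+box[0]
    if len(u): print(v,u.min(),u.max(),yplane(u.min()-.5,v,.1166),yplane(u.max()+.5,v,.1166))
# small step silhouette rows (front top edge)
for v in range(214,224):
    w=(h[...,0]<17)&(h[...,1]>90);u=np.where(w[v,200:250])[0]+200
    if len(u): print("w",v,u.min(),u.max())
print([np.round(proj(S,[.463+dx*.9934,.1164-dx*.115,.066]),1) for dx in(-.028,0,.028)])
hT=cv2.cvtColor(T["frame"],cv2.COLOR_RGB2HSV);M=np.zeros((420,560),np.uint8);M[245:285,255:285]=(hT[...,1]<80)[245:285,255:285]
c=max(cv2.findContours(M,0,1)[0],key=cv2.contourArea);print("rock top",cv2.boundingRect(c),rect(T,c,.1))
E
```

```text
197 230 231 [471.7 111.9] [476.3 111.8]
198 230 232 [471.5 109.3] [478.4 109. ]
199 229 233 [469.1 106.8] [480.6 106.3]
200 217 234 [441.4 105.2] [482.7 103.6]
201 217 234 [441.2 102.6] [482.6 100.9]
202 217 234 [441.   99.9] [482.4  98.3]
203 217 234 [440.8  97.3] [482.2  95.6]
204 218 234 [442.9  94.6] [482.1  93. ]
205 219 234 [445.   91.8] [481.9  90.3]
206 222 235 [451.7  88.8] [484.1  87.5]
207 224 235 [456.2  86. ] [484.   84.9]
208 225 235 [458.3  83.2] [483.8  82.2]
209 225 234 [458.1  80.5] [481.3  79.6]
210 225 234 [457.9  77.8] [481.2  76.9]
211 224 234 [455.4  75.2] [481.   74.2]
212 224 233 [455.3  72.5] [478.5  71.6]
213 223 233 [452.7  69.9] [478.4  68.8]
214 223 233 [452.6  67.2] [478.2  66.1]
215 224 232 [454.7  64.4] [475.7  63.5]
216 225 231 [456.9  61.5] [473.2  60.9]
w 214 215 240
w 215 214 240
w 216 214 240
w 217 213 246
w 218 213 247
w 219 212 247
w 220 212 247
w 221 209 248
w 222 208 249
w 223 208 249
[array([215.2, 214. ]), array([227. , 214.3]), array([238.9, 214.6])]
rock top (265, 254, 16, 21) [459.6 116.6  46.6  35.3  -1.4]
```

The lump's centre is about 1.5 mm to one side of the step centre and the stub's about 2.5 mm to the other. In y it is centred. The arm is clear, so I'm handing in.

```bash
python3 -c "
from station import r
print(r.hand_in())"
```

```text
the job is handed in; nothing more can be done
None
```

The plinth is built and handed in at about 73 s: large step snug on the pins, middle and small steps stacked centred to about 1 mm, and the rock upright within about 3 mm of the middle; I did not touch the pots, dropper or figure, and no verdict came back.

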